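Build up the cooler on the processor board

TASK

Fit the coolers: on the large board's processor stack the copper block first, then the large finned heatsink with its fins up, then the fan on top; the small pin heatsink goes, pins up, on the small board's chip, at any point in the work. Centre each part on what it sits on, with its edges square to the board's, set it down gently without dropping it, and let go. Leave the multimeter, the screwdriver and the jar where they are.

Things in the scene. Friction and masses are not known exactly. Their poses are not given: they have to be found in the camera images.
- main_board: The larger board, fixed to the bench: green, 120 x 140 mm (its x by y), its top 10 mm above the bench, in a black carrier. Near its middle a raised square processor on a 44 mm grey socket, with a flat bare steel top 36 x 36 mm, 18 mm above the bench. Origin: on the bench under the processor's centre (the board's centre lies 15 mm from it along +x). x, y run along the board's edges, z up. Other components stand at most 4 mm above the board.
- small_board: The smaller board, fixed to the bench: green, 70 x 84 mm (its x by y), its top 10 mm above the bench, in a black carrier. Its raised chip sits on a 32 mm grey socket and has a flat steel top 28 x 28 mm, 16 mm above the bench. Origin: on the bench under the chip's centre (the board's centre lies 6 mm from it along +x). x, y along the edges, z up. Other components stand at most 5 mm above the board.
- copper_block: Loose plain solid copper heat-spreader block, 36 x 36 x 14 mm high, about 160 g. Origin at the centre of its underside, x, y along its edges, z up; any quarter turn will do.
- heatsink: Loose large aluminium heatsink, 50 x 50 x 22 mm high, nine upright fins along x on a 6 mm base, about 85 g. Starts fins up. Origin at the centre of its underside, x, y along its edges, z up (fins up). Fins may run either way on the board. Can be gripped by any pair of opposite sides.
- fan: Loose square black axial fan, 50 x 50 x 15 mm high, round opening with grey hub and blades (they do not turn), about 45 g. Starts the right way up. Origin at the centre of its underside, x, y along its edges, z up. Any quarter turn will do.
- small_heatsink: Loose small aluminium heatsink, 28 x 28 x 18 mm high, with a 5 by 5 field of square pins, about 30 g. Starts pins up. Origin at the centre of its underside, x, y along its edges, z up. Any quarter turn will do.
- multimeter: Bystander: orange hand multimeter lying on its back, 150 (x) x 75 x 34 mm, at the right edge of the mat. Origin at the centre of its underside. To be left alone.
- screwdriver: Bystander: screwdriver with a red handle, 180 mm long along its x, lying at the left edge of the mat, tip pointing away from the robot. Origin under it, on the bench. To be left alone.
- flux_jar: Bystander: small lidded jar, 30 mm across, 45 mm high, standing between the two boards, on their far side. Origin at the centre of its underside. To be left alone.

How it is judged:
On the way, in this order (a step that is already met when the one before it is completed fails the run):
1. the copper block lies centred and square on the main board's processor, released (horizontal distance between copper_block and main_board below 0.01 m and z of copper_block in the frame of main_board between 0.015 and 0.021 m and angle between copper_block's own z axis and vertical below 0.08 rad and (angle between the x axis of copper_block and the x axis of main_board, either way round below 0.26 rad or angle between the x axis of copper_block and the y axis of main_board, either way round below 0.26 rad) and linear speed of copper_block below 0.02 m/s and angular speed of copper_block below 0.2 rad/s and contact force between the fingers and copper_block below 0.05 N), for 0.2 s.
2. the large heatsink lies fins up, centred and square on the copper block, released (horizontal distance between heatsink and copper_block below 0.01 m and z of heatsink in the frame of main_board between 0.029 and 0.035 m and angle between heatsink's own z axis and vertical below 0.08 rad and (angle between the x axis of heatsink and the x axis of main_board, either way round below 0.26 rad or angle between the x axis of heatsink and the y axis of main_board, either way round below 0.26 rad) and linear speed of heatsink below 0.02 m/s and angular speed of heatsink below 0.2 rad/s and contact force between the fingers and heatsink below 0.05 N), for 0.2 s.
3. the fan lies centred and square on the large heatsink, released (horizontal distance between fan and heatsink below 0.01 m and z of fan in the frame of main_board between 0.051 and 0.057 m and angle between fan's own z axis and vertical below 0.08 rad and (angle between the x axis of fan and the x axis of main_board, either way round below 0.26 rad or angle between the x axis of fan and the y axis of main_board, either way round below 0.26 rad) and linear speed of fan below 0.02 m/s and angular speed of fan below 0.2 rad/s and contact force between the fingers and fan below 0.05 N), for 0.2 s.
At the end, for the whole second after the job is handed in: Processor, copper block, heatsink (fins up), fan stacked on the main board; small heatsink (pins up) on the small board's chip. Each flat (height within 3 mm, tilt under 0.08 rad), centred within 10 mm on what it sits on, square to the board within 0.26 rad, released and at rest (all of step 1 and all of step 2 and all of step 3 and horizontal distance between small_heatsink and small_board below 0.01 m and z of small_heatsink in the frame of small_board between 0.013 and 0.019 m and angle between small_heatsink's own z axis and vertical below 0.08 rad and (angle between the x axis of small_heatsink and the x axis of small_board, either way round below 0.26 rad or angle between the x axis of small_heatsink and the y axis of small_board, either way round below 0.26 rad) and linear speed of small_heatsink below 0.02 m/s and angular speed of small_heatsink below 0.2 rad/s and contact force between the fingers and small_heatsink below 0.05 N); the robot touches nothing.
It fails at once if a part was dropped: it fell free by more than about 2 cm ((linear speed of copper_block above 0.6 m/s and contact force between each of the arm, the fingers and copper_block below 0.01 N) or (linear speed of heatsink above 0.6 m/s and contact force between each of the arm, the fingers and heatsink below 0.01 N) or (linear speed of fan above 0.6 m/s and contact force between each of the arm, the fingers and fan below 0.01 N) or (linear speed of small_heatsink above 0.6 m/s and contact force between each of the arm, the fingers and small_heatsink below 0.01 N)).
It fails at once if a bystander was shifted by more than 2 cm (distance of any of multimeter, screwdriver, flux_jar from where it was at the start of the episode above 0.02 m).
It also fails if it takes over 96 s, if anything falls off the work surface, if the arm or the gripper's body presses on something with over 40 N, if the wrist force passes 120 N, or if a joint passes its speed limit or range.

ROBOT

A 7-joint arm with a two-finger parallel gripper is mounted at the origin on the work surface. World frame = base frame: x ahead of the robot, y to its left, z up, the work surface at z = 0. Lengths are in m, angles in rad, forces in N, time in s.
With the tool pointing down it reaches from about 0.4 to 0.75 m from the base axis. Payload 19.5 kg.
Tool frame: the origin (TCP) lies on the centre line of the jaws, within the pads' length; the fingertips stand 14 mm ahead of it and the grasp point (between the pads) lies 5 mm behind it (manip.tcp_to_tips is the z of the fingertips in the tool frame, in m); z points along the fingers, y is the direction in which the jaws open and shut (so a half turn about z gives the same grasp; the last joint's range is limited). The gripper opens to 85 mm and grips with 20 to 120 N. Pads are 22 mm wide; open, the fingers measure 114 mm over their backs; the gripper's body (76 mm by 85 mm) begins 54 mm behind the grasp point. The pads swing forward as they close: fully open they stand 13 mm farther back than shut.
Start: joints at [1.261, 0.707, -0.028, 1.485, 0.022, 0.951, -0.075], TCP at [0.152, -0.554, 0.245] pointing down, gripper open.
Joint ranges: [-2.71, 2.71], [-0.32, 2.16], [-1.57, 1.52], [0, 2.45], [-1.46, 4.6], [0, 2.02], [-2.83, 2.83]. Speed limits (rad/s): [1.89, 1.89, 2.57, 2.57, 3.01, 3.01, 3.01].

INTERFACE

Orientations are given as a 3x3 rotation matrix whose columns are the frame's x, y, z axes.
In Python, from station import manip gives the robot as it stands.
- The arm moves only by the tool play_rows, never from a script. Its argument "commands" is one flat list of numbers, 5 for each row, row after row: the shift along the world's x, y, z in units of 30 mm (1.0 is 30 mm), then the turn about the world's z in units of 6 degrees (1.0 is 6 degrees), then the opening in per cent of the stroke, from 0 (shut) to 100 (fully open). In form: [tx, ty, tz, twist, fingers, tx, ty, tz, twist, fingers, ...]. A call has exactly 10 rows; each row shifts and turns the commanded pose from where the row before left it; what a row does not reach is not made up. A row lasts 1/8 s, in which the tool goes at most 62.5 mm and 10.7 degrees, less where a joint would pass 70% of its speed; a pose out of reach is approached as far as the arm can. A call is refused whole if a number of a shift passes 1 or a number of a turn 1, either way. A call with a gripper value outside its range is refused whole. The fingers move at their own pace and stop on an object; "squeeze" is the grip in N (left out, the last holds). Time passes only in rows, so rows that do not move let the fingers close, or fill a call up. It gives the time, the measured TCP pose, the force and the opening at its end, in the units of the state.
- manip.sense(): the state, without advancing time (a new reading comes with each control period).
- manip.capture(name): name is "scene" or "top" or "wrist"; returns the picture (384x512x3 uint8, red, green, blue); there is no depth.
- manip.camera_params(name): a dict with "fx", "fy", "cx", "cy" (pixels), "dist_coeffs" ([k1, k2, p1, p2, k3] as OpenCV has them; the pictures are not rectified), "view" (4x4, takes a point from world to camera coordinates); the wrist camera has in their place "T_tool_cam" (4x4, takes a point from camera to tool coordinates, whose origin is the TCP and whose axes are the flange's). Camera axes: x right, y down, z forward; pixel columns grow to the right and rows downward; lengths in m; the calibration is good to about 2 mm. A picture is of the moment at which its call begins: read the wrist's pose just before it. camera_params takes no time and is no camera call.
- manip.job_done(): hands the job in, once; it reports no verdict.
Trained networks look in the newest picture that a camera, given by its name, has taken for a name from the list of things; names that differ only in an ending like _2 or _b are one class to them, and where a whole thing is asked for, a point or a joint stands for the part that bears it (a point fixed in the world has none). Each returns a list of dicts, best first, with "score" (0 to 1); they miss things now and then, are a little off and sometimes report something else, mostly with a low value. They report only what shows in the picture. A call takes as long as a camera call.
- manip.boxes_of(camera, target): "uv" ([column, row] in pixels, amid what is visible of it).
- manip.masks_of(camera, target): "region" (384x512 bool, what is visible of it) and "uv" ([column, row] in pixels, amid what is visible of it).
- manip.landmark_of(camera, target): "uv" ([column, row] in pixels: a listed point, or the origin of a listed thing).
The state is a dict: "clock": time; "joints": joint angles; "joint_velocities": joint speeds; "tau": joint torques, N m; "position": TCP position; "eef_rot": TCP orientation; "ft_force": force on the tool from outside, world axes, zero at the start; "wrist_torque": the same for the moment, N m; "grip_width": opening from 0.0 (shut) to 1.0 (fully open).
Only numpy, scipy, OpenCV 4.12 (cv2) and the standard library are available. Lean on these libraries where they do the work, as an engineer would, in place of code of your own. Each camera call takes 0.05 s, during which the arm holds its last target. There are 200 camera calls.

## Working session

There is one attempt and no reset: what is moved stays moved. The work goes in short steps, Python scripts to look and compute and a tool call to move; the robot and the scene stay as the last step left them, time stands still between calls to the robot, and variables do not carry over. Pictures are saved under pics/ and viewed, about 12 in all and at most 16, crops included, and the job is handed in when it is done.

Besides the shell and the picture viewer there is one more tool, called after "Call:" as name(argument=value, ...) on one line, values as JSON. play_rows: Moves the arm, as the interface text tells. Its arguments: {"type":"object","properties":{"commands":{"type":"array","items":{"type":"number"}},"squeeze":{"type":"number"}},"required":["commands"]}

```bash
ls; mkdir -p pics
cat > h.py <<'E'
import numpy as np, cv2
from station import manip
def cam(name, st=None):
    p=manip.camera_params(name)
    K=np.array([[p['fx'],0,p['cx']],[0,p['fy'],p['cy']],[0,0,1.]]); d=np.array(p['dist_coeffs'],float)
    if 'view' in p: V=np.array(p['view'])
    else:
        T=np.eye(4); T[:3,:3]=st['eef_rot']; T[:3,3]=st['position']
        V=np.linalg.inv(T@np.array(p['T_tool_cam']))
    return K,d,V
def back(c,uv,z):
    K,d,V=c
    n=cv2.undistortPoints(np.array(uv,float).reshape(-1,1,2),K,d).reshape(-1,2)
    r=np.c_[n,np.ones(len(n))]@V[:3,:3]; o=-V[:3,:3].T@V[:3,3]
    return o+r*((z-o[2])/r[:,2])[:,None]
def proj(c,P):
    K,d,V=c
    return cv2.projectPoints(np.array(P,float).reshape(-1,1,3),cv2.Rodrigues(V[:3,:3])[0],V[:3,3],K,d)[0].reshape(-1,2)
def shot(name,fn):
    st=manip.sense(); im=np.array(manip.capture(name)); cv2.imwrite('pics/'+fn,im[...,::-1]); return im,cam(name,st)
E
python3 - <<'E'
from h import *
s=manip.sense(); print(s['clock'],s['position'],np.round(s['eef_rot'],3),s['grip_width'],s['ft_force'])
H=dict(main_board=.010,small_board=.010,copper_block=.014,heatsink=.022,fan=.015,small_heatsink=.018,flux_jar=.045,multimeter=.034,screwdriver=.02)
for n in ['top','scene']:
    im,c=shot(n,n+'0.png'); print(n,np.round(-c[2][:3,:3].T@c[2][:3,3],3))
    for k,h in H.items():
        if n=='scene' and k in('multimeter','screwdriver'): continue
        m=manip.masks_of(n,k); l=manip.landmark_of(n,k)
        if m:
            r=cv2.findContours(np.array(m[0]['region']).astype(np.uint8),0,1)[0]; r=max(r,key=cv2.contourArea).reshape(-1,2)
            w=back(c,r,h)[:,:2]*1000; R=cv2.minAreaRect(w.astype(np.float32))
            print(k,round(m[0]['score'],2),np.round(m[0]['uv']),'rect',np.round(R[0]),np.round(R[1]),round(R[2],1))
        if l: print('   lm',[(round(x['score'],2),np.round(x['uv']),np.round(back(c,x['uv'],0)[0,:2]*1000)) for x in l[:2]])
print(manip.sense()['clock'])
E
```

```text
pics
0.0 [ 0.15206644 -0.55426294  0.24482255] [[ 0.964  0.265 -0.   ]
 [ 0.265 -0.964  0.001]
 [-0.    -0.001 -1.   ]] 1.000285260666547 [-0.29153233  0.03969537 -0.68196585]
top [ 0.356 -0.019  1.102]
main_board 0.94 [190. 163.] rect [661. 183.] [138. 126.] 80.0
   lm [(0.61, array([188., 166.]), array([663., 184.]))]
small_board 0.85 [297. 169.] rect [ 655. -148.] [86. 76.] 72.2
   lm [(0.59, array([297., 172.]), array([ 658., -151.]))]
copper_block 0.5 [335. 242.] rect [ 442. -265.] [39. 40.] 46.2
   lm [(0.52, array([336., 246.]), array([ 435., -273.]))]
heatsink 0.79 [152. 237.] rect [449. 267.] [52. 56.] 29.3
   lm [(0.53, array([153., 235.]), array([448., 273.]))]
fan 0.8 [223. 229.] rect [477.  63.] [46. 46.] 81.8
   lm [(0.77, array([226., 230.]), array([472.,  57.])), (0.45, array([287., 247.]), array([ 429., -126.]))]
small_heatsink 0.51 [288. 243.] rect [ 433. -119.] [32. 31.] 80.7
   lm [(0.5, array([288., 244.]), array([ 437., -129.]))]
   lm [(0.56, array([246., 157.]), array([699.,   7.]))]
multimeter 0.94 [405. 202.] rect [ 573. -472.] [152.  86.] 3.7
screwdriver 0.
[... 253 characters left out ...]
.57, array([269., 166.]), array([ 417., -129.]))]
   lm [(0.57, array([209., 190.]), array([ 644., -154.]))]
copper_block 0.46 [230. 151.] rect [ 452. -259.] [62. 36.] 46.0
   lm [(0.42, array([232., 153.]), array([ 445., -270.]))]
heatsink 0.85 [376. 220.] rect [465. 279.] [78. 51.] 30.2
   lm [(0.53, array([376., 225.]), array([445., 276.]))]
fan 0.86 [306. 194.] rect [485.  69.] [65. 65.] 80.3
   lm [(0.74, array([306., 200.]), array([483.,  72.]))]
small_heatsink 0.63 [266. 164.] rect [ 447. -108.] [43. 28.] 43.2
   lm [(0.64, array([269., 170.]), array([ 435., -110.]))]
flux_jar 0.71 [233. 215.] rect [720.  20.] [76. 28.] 46.0
   lm [(0.63, array([232., 222.]), array([702.,   1.]))]
1.7
```

View pics/top0.png

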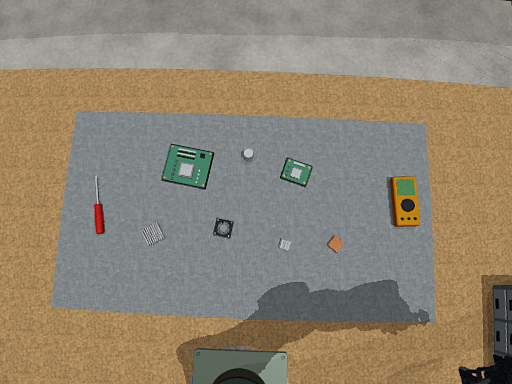

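View pics/scene0.png

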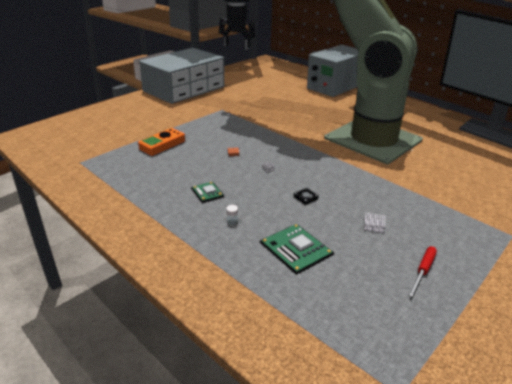

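The top view shows the boards at (188,166) and (297,172), the copper at (335,243), the fan at (223,229), the heatsink at (152,235) and the pin sink at (286,244). The scene view agrees. Next I go over the copper with the wrist camera.

Call:
play_rows(commands=[0.93,0.95,0,0,100,0.93,0.95,0,0,100,0.93,0.95,0,0,100,0.93,0.95,0,0,100,0.93,0.95,0,0,100,0.93,0.95,0,0,100,0.93,0.95,0,0,100,0.93,0.95,0,0,100,0.93,0.95,0,0,100,0.93,0.95,0,0,100], squeeze=40)

```text
clock: 2.95
position: [0.432, -0.2685, 0.2454]
eef_rot: [[0.964, 0.265, 0.0], [0.265, -0.964, -0.0], [0.0, 0.0, -1.0]]
ft_force: [0.7, 0.4, 0.2]
grip_width: 1.002
```

```bash
cat >> h.py <<'E'
H=dict(main_board=.010,small_board=.010,copper_block=.014,heatsink=.022,fan=.015,small_heatsink=.018)
def meas(c,k,h,cam_='wrist'):
    m=manip.masks_of(cam_,k)
    if not m: print(k,'none'); return
    for x in m[:1]:
        r=max(cv2.findContours(np.array(x['region']).astype(np.uint8),0,1)[0],key=cv2.contourArea).reshape(-1,2)
        R=cv2.minAreaRect((back(c,r,h)[:,:2]*1000).astype(np.float32))
        print(k,round(x['score'],2),np.round(x['uv']),'rect',np.round(R[0],1),np.round(R[1],1),round(R[2],1))
        print('  bbox',r.min(0),r.max(0))
E
python3 - <<'E'
from h import *
s=manip.sense(); print(s['clock'],s['position'],np.round(s['eef_rot'],3))
print(np.round(manip.camera_params('wrist')['T_tool_cam'],3))
im,c=shot('wrist','w1.png'); meas(c,'copper_block',.014)
l=manip.landmark_of('wrist','copper_block'); print([(x['score'],back(c,x['uv'],0)) for x in l])
E
```

```text
2.95 [ 0.4320169  -0.26848442  0.24535855] [[ 0.964  0.265  0.   ]
 [ 0.265 -0.964 -0.   ]
 [ 0.     0.    -1.   ]]
[[ 0.001 -0.957 -0.29   0.074]
 [ 1.     0.     0.001 -0.   ]
 [-0.001 -0.29   0.957 -0.128]
 [ 0.     0.     0.     1.   ]]
copper_block 0.81 [256. 158.] rect [ 444.  -267.6] [38.1 37.3] 52.1
  bbox [237 142] [273 177]
[(0.91, array([[ 0.44305755, -0.26792788,  0.        ]]))]
```

View pics/w1.png

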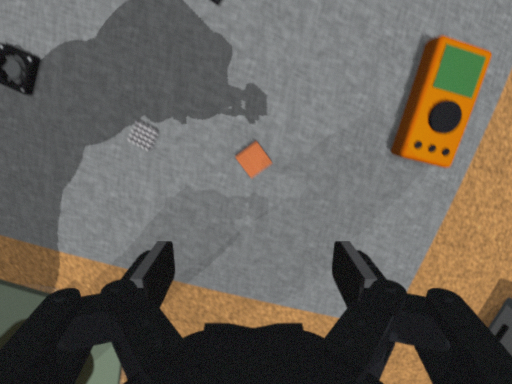

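The copper is at (256,158) in the wrist view, with the pin sink at (143,135). I descend over the copper and turn +36.7°.

Call:
play_rows(commands=[0.04,0,-0.65,0.61,100,0.04,0,-0.65,0.61,100,0.04,0,-0.65,0.61,100,0.04,0,-0.65,0.61,100,0.04,0,-0.65,0.61,100,0.04,0,-0.65,0.61,100,0.04,0.01,-0.65,0.61,100,0.04,0.01,-0.65,0.61,100,0.04,0.01,-0.65,0.61,100,0.04,0,-0.65,0.61,100])

```text
clock: 4.35
position: [0.4426, -0.2695, 0.0497]
eef_rot: [[0.616, 0.788, -0.0], [0.788, -0.616, -0.0], [-0.0, 0.0, -1.0]]
ft_force: [0.2, 0.2, -0.6]
grip_width: 1.001
```

Run:
```python
from h import *
s=manip.sense(); print(s['clock'],s['position'],np.round(s['eef_rot'],3)[:,0],np.round(s['joints'],2),manip.tcp_to_tips)
im,c=shot('wrist','w2.png'); meas(c,'copper_block',.014)
```

```text
4.35 [ 0.4426054  -0.26951858  0.0497213 ] [ 0.616  0.788 -0.   ] [ 0.54  0.94 -0.09  1.86  0.22  0.35 -0.39] 0.014
copper_block 0.97 [251. 223.] rect [ 445. -265.] [39.3 36.4] 52.0
  bbox [223 194] [279 250]
```

View pics/w2.png

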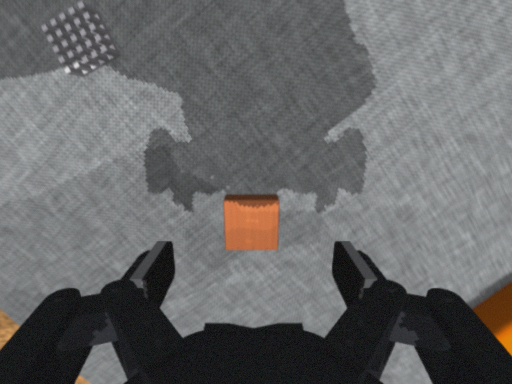

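The block is square between the jaws, at (251,223). Descend and close.

Call:
play_rows(commands=[0.05,0.1,-0.3,0,100,0,0,-0.3,0,100,0,0,-0.3,0,100,0,0,-0.16,0,100,0,0,0,0,100,0,0,0,0,0,0,0,0,0,0,0,0,0,0,0,0,0,0,0,0,0,0,0,0,0], squeeze=40)

```text
clock: 5.7
position: [0.4447, -0.2656, 0.0188]
eef_rot: [[0.616, 0.787, 0.0], [0.787, -0.616, -0.0], [-0.0, 0.0, -1.0]]
ft_force: [-2.0, 0.9, 7.7]
grip_width: 0.407
```

Call:
play_rows(commands=[0,0,0,0,0,0,0,0,0,0,0,0,0,0,0,0,0,0.3,0,0,0,0,0.5,0,0,0,0,0.5,0,0,0,0,0.5,0,0,0,0,0.5,0,0,0,0,0.5,0,0,0,0,0.5,0,0])

```text
clock: 6.95
position: [0.4446, -0.2656, 0.1185]
eef_rot: [[0.616, 0.787, -0.0], [0.787, -0.616, 0.0], [0.0, -0.0, -1.0]]
ft_force: [-0.4, 0.9, -2.2]
grip_width: 0.408
```

Run:
```python
from h import *
s=manip.sense(); print(s['clock'],s['position'],s['grip_width'],s['ft_force'])
im,c=shot('wrist','w3.png'); meas(c,'copper_block',.014)
```

```text
6.95 [ 0.44463426 -0.2655721   0.11850588] 0.4078908393054527 [-0.39507235  0.94457523 -2.21296394]
copper_block 0.7 [135.  65.] rect [ 437.1 -119.2] [32.6 32.4] 76.4
  bbox [107  41] [157  90]
```

View pics/w3.png

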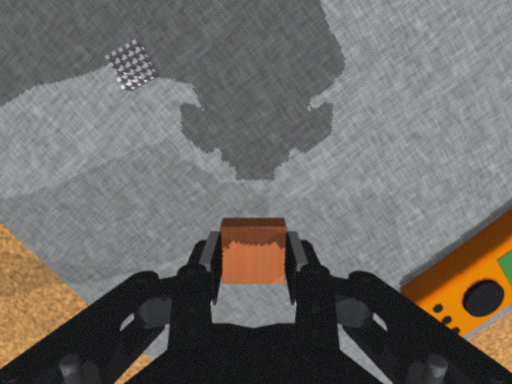

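The copper is held between the pads at cols 220–287. On to the main board.

Call:
play_rows(commands=[0.33,0.75,0.15,0.23,0,0.33,0.75,0.15,0.23,0,0.33,0.75,0.15,0.23,0,0.33,0.75,0.15,0.23,0,0.33,0.75,0.15,0.23,0,0.33,0.75,0.15,0.23,0,0.33,0.75,0.15,0.23,0,0.33,0.75,0.15,0.23,0,0.33,0.75,0.15,0.23,0,0.33,0.75,0.15,0.23,0])

```text
clock: 8.3
position: [0.5438, -0.0398, 0.1622]
eef_rot: [[0.41, 0.912, -0.001], [0.912, -0.41, 0.0], [-0.0, -0.001, -1.0]]
ft_force: [0.5, 0.0, -2.0]
grip_width: 0.409
```

Call:
play_rows(commands=[0.33,0.75,0.1,0.23,0,0.33,0.75,0.1,0.23,0,0.33,0.75,0.1,0.23,0,0.33,0.75,0.1,0.23,0,0.33,0.75,0.1,0.23,0,0.33,0.75,0.1,0.23,0,0.33,0.75,0.1,0.23,0,0.33,0.75,0.1,0.23,0,0.33,0.75,0.1,0.23,0,0,0,0,0,0])

```text
clock: 9.55
position: [0.6326, 0.1637, 0.1887]
eef_rot: [[0.203, 0.979, -0.001], [0.979, -0.203, 0.001], [0.001, -0.001, -1.0]]
ft_force: [0.2, -0.2, -1.1]
grip_width: 0.402
```

Run:
```python
from h import *
s=manip.sense(); print(s['clock'],s['position'],np.round(s['eef_rot'],3)[:,0],np.round(s['joints'],2))
im,c=shot('wrist','w4.png'); meas(c,'main_board',.010)
l=manip.landmark_of('wrist','main_board'); print([(x['score'],x['uv'],back(c,x['uv'],0),back(c,x['uv'],.018)) for x in l])
# held block offset from w3
K,d,V=cam('wrist',s)
z=s['position'][2]-.0188+.014
P=back((K,d,V),[[254,283]],z)[0]
print('rear top edge tool x,y', np.array(s['eef_rot']).T@(P-s['position']))
```

```text
9.55 [0.63258134 0.16371735 0.18874853] [0.203 0.979 0.001] [-0.22  0.9  -0.18  1.23  0.17  1.03 -0.63]
main_board 0.97 [275. 149.] rect [664.8 186.3] [138.2 118.5] 80.1
  bbox [221  88] [331 212]
[(0.68, [258.6, 153.9], array([[0.64471147, 0.18878748, 0.        ]]), array([[0.64489481, 0.19149594, 0.018     ]]))]
rear top edge tool x,y [-0.0189866   0.00090013  0.0047878 ]
```

View pics/w4.png

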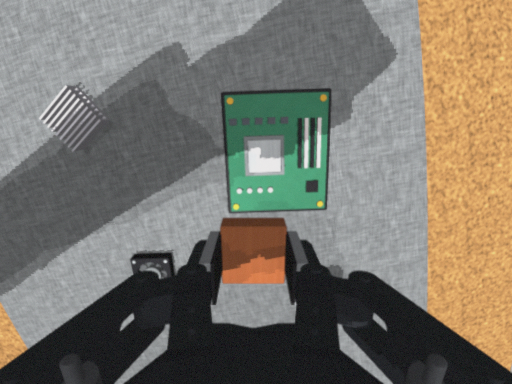

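The processor is at about (264,155), clear of the held block. Go closer and re-measure.

Call:
play_rows(commands=[0.06,0.086,-0.29,0.03,0,0.06,0.086,-0.29,0.03,0,0.06,0.086,-0.29,0.03,0,0.06,0.086,-0.29,0.03,0,0.06,0.086,-0.29,0.03,0,0.06,0.086,-0.29,0.03,0,0.06,0.086,-0.29,0.03,0,0.06,0.086,-0.29,0.03,0,0.06,0.086,-0.29,0.03,0,0.06,0.086,-0.29,0.03,0])

```text
clock: 10.95
position: [0.6509, 0.1879, 0.1019]
eef_rot: [[0.174, 0.985, -0.0], [0.985, -0.174, 0.0], [0.0, -0.0, -1.0]]
ft_force: [-0.4, 0.4, -2.5]
grip_width: 0.407
```

Run:
```python
from h import *
s=manip.sense(); print(s['clock'],s['position'],np.round(s['eef_rot'],3)[:,0])
im,c=shot('wrist','w5.png'); meas(c,'main_board',.010)
l=manip.landmark_of('wrist','main_board'); print([(x['score'],x['uv'],back(c,x['uv'],0)) for x in l])
cv2.imwrite('pics/w5c.png',cv2.resize(im[100:300,150:400,::-1],None,fx=3,fy=3))
```

```text
10.95 [0.65085662 0.18791487 0.10187903] [0.174 0.985 0.   ]
main_board 0.94 [272. 175.] rect [665.1 187.7] [136.2 117.7] 80.4
  bbox [196 117] [344 269]
[(0.89, [253.4, 199.2], array([[0.65154178, 0.18746147, 0.        ]]))]
```

View pics/w5c.png

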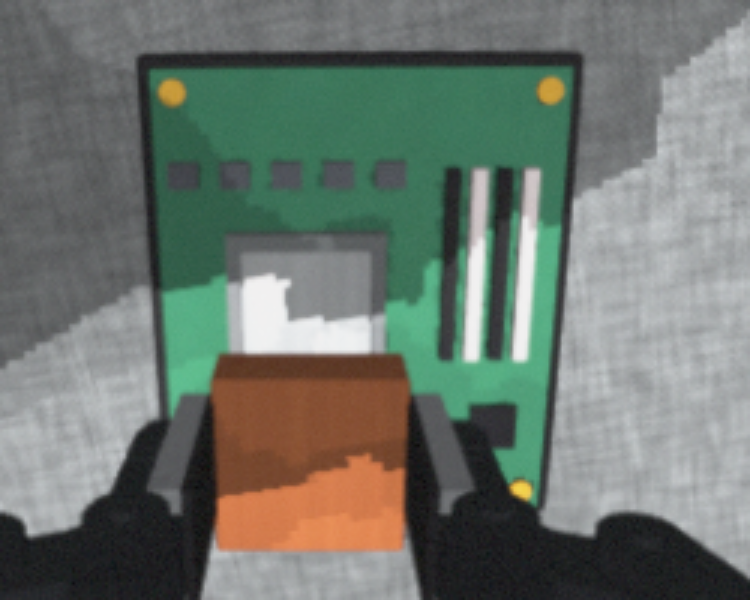

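Processor top at crop x 240–372, centred under the block (212–408). Lower.

Call:
play_rows(commands=[0,0.06,-0.3,0,0,0,0,-0.3,0,0,0,0,-0.3,0,0,0,0,-0.3,0,0,0,0,-0.3,0,0,0,0,-0.3,0,0,0,0,-0.15,0,0,0,0,-0.1,0,0,0,0,-0.07,0,0,0,0,0,0,0])

```text
clock: 12.35
position: [0.6508, 0.1896, 0.0389]
eef_rot: [[0.174, 0.985, -0.0], [0.985, -0.174, 0.0], [0.0, -0.0, -1.0]]
ft_force: [-0.6, -0.6, -1.6]
grip_width: 0.404
```

Call:
play_rows(commands=[0,0,-0.03,0,0,0,0,-0.03,0,0,0,0,-0.02,0,0,0,0,0,0,0,0,0,0,0,55,0,0,0,0,55,0,0,0,0,70,0,0,0,0,80,0,0,0,0,80,0,0,0.2,0,80])

```text
clock: 13.6
position: [0.6505, 0.1894, 0.0424]
eef_rot: [[0.174, 0.985, -0.001], [0.985, -0.174, -0.0], [-0.0, -0.001, -1.0]]
ft_force: [0.7, 0.8, -0.4]
grip_width: 0.798
```

Call:
play_rows(commands=[0,0,0.7,0,80,0,0,0.7,0,80,0,0,0.7,0,80,0,0,0.7,0,80,0,0,0.7,0,80,0,0,0.7,0,80,0,0,0.7,0,80,0,0,0,0,80,0,0,0,0,80,0,0,0,0,80])

```text
clock: 14.85
position: [0.6505, 0.1894, 0.189]
eef_rot: [[0.174, 0.985, -0.001], [0.985, -0.174, -0.0], [-0.0, -0.001, -1.0]]
ft_force: [0.2, 0.2, -0.3]
grip_width: 0.799
```

Run:
```python
from h import *
s=manip.sense(); print(s['clock'],s['position'])
im,c=shot('wrist','w6.png'); meas(c,'main_board',.010); meas(c,'copper_block',.032); meas(c,'heatsink',.022); meas(c,'fan',.015)
l=manip.landmark_of('wrist','copper_block'); print([(x['score'],x['uv'],back(c,x['uv'],.018)) for x in l])
im,c=shot('top','t6.png');meas(c,'heatsink',.022,'top')
```

```text
14.85 [0.65050756 0.18944751 0.189032  ]
main_board 0.75 [272. 168.] rect [665.8 186.5] [138.1 117.9] 80.3
  bbox [213 117] [319 233]
copper_block 0.82 [254. 181.] rect [651.6 189. ] [35.7 35.7] 80.0
  bbox [237 167] [270 199]
heatsink 0.54 [313. 309.] rect [ 6.99e+02 -2.00e-01] [62.6 27.7] 85.1
  bbox [303 292] [324 330]
fan 0.73 [130. 272.] rect [473.6  95.2] [39.1 17.9] 28.4
  bbox [121 268] [145 283]
[(0.62, [252.1, 184.6], array([[0.64887442, 0.18420144, 0.018     ]])), (0.45, [307.9, 303.2], array([[0.69336252, 0.01134945, 0.018     ]]))]
heatsink none
```

View pics/w6.png

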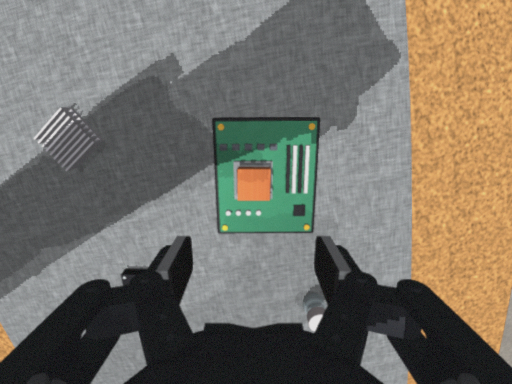

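The copper sits square on the processor at (254,183). The board and copper estimates agree within 1 mm. Now the heatsink at (68,137).

Call:
play_rows(commands=[-0.67,0.26,0,0.6,100,-0.67,0.26,0,0.6,100,-0.67,0.26,0,0.6,100,-0.67,0.26,0,0.6,100,-0.67,0.26,0,0.6,100,-0.67,0.26,0,0.6,100,-0.67,0.26,0,0.6,100,-0.67,0.26,0,0.6,100,-0.67,0.26,0,0.6,100,-0.67,0.26,0,0.6,100])

```text
clock: 16.5
position: [0.4492, 0.2678, 0.1896]
eef_rot: [[-0.44, 0.898, 0.0], [0.898, 0.44, 0.0], [0.0, 0.0, -1.0]]
ft_force: [0.1, -0.2, -0.6]
grip_width: 1.005
```

Run:
```python
from h import *
s=manip.sense(); print(s['clock'],s['position'],np.round(s['eef_rot'],3)[:,0],np.round(s['joints'],2))
im,c=shot('wrist','w7.png'); meas(c,'heatsink',.022)
l=manip.landmark_of('wrist','heatsink'); print([(x['score'],x['uv'],back(c,x['uv'],0)) for x in l])
```

```text
16.5 [0.44915127 0.26775548 0.18958684] [-0.44   0.898  0.   ] [-0.42  0.72 -0.33  1.74  0.32  0.73 -0.46]
heatsink 0.95 [258. 177.] rect [451.6 274.2] [50.6 51.9] 30.4
  bbox [233 152] [279 199]
[(0.7, [257.2, 169.1], array([[0.45046458, 0.27767154, 0.        ]]))]
```

View pics/w7.png

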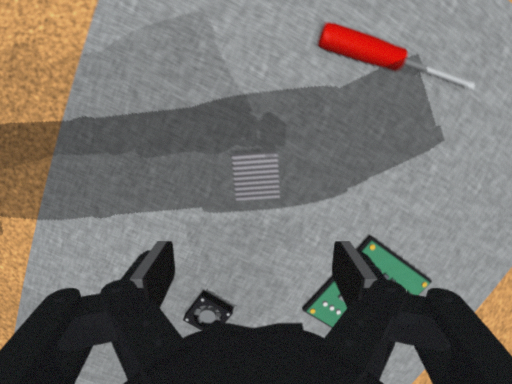

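The fins at (256,177) lie along the jaw direction, so I grip the fin ends. Descend and grip.

Call:
play_rows(commands=[0.01,0.017,-0.5,0.07,100,0.01,0.017,-0.5,0.07,100,0.01,0.017,-0.5,0.07,100,0.01,0.017,-0.5,0.07,100,0.01,0.017,-0.5,0.07,100,0.01,0.017,-0.5,0.07,100,0.01,0.017,-0.5,0.07,100,0.01,0.017,-0.5,0.07,100,0.01,0.017,-0.5,0.07,100,0.01,0.017,-0.5,0.07,100])

```text
clock: 17.9
position: [0.4528, 0.2727, 0.0385]
eef_rot: [[-0.503, 0.864, -0.0], [0.864, 0.503, -0.0], [-0.0, -0.0, -1.0]]
ft_force: [0.7, -0.3, -0.5]
grip_width: 1.0
```

Run:
```python
from h import *
s=manip.sense(); print(s['clock'],s['position'],np.round(s['eef_rot'],3)[:,0])
im,c=shot('wrist','w8.png'); meas(c,'heatsink',.022)
l=manip.landmark_of('wrist','heatsink'); print([(x['score'],x['uv'],back(c,x['uv'],0)) for x in l])
```

```text
17.9 [0.45277143 0.27266351 0.03847764] [-0.503  0.864 -0.   ]
heatsink 0.89 [252. 232.] rect [449.9 275.7] [49.6 57.2] 29.5
  bbox [207 190] [295 279]
[(0.64, [249.7, 226.4], array([[0.45078788, 0.27266018, 0.        ]]))]
```

Call:
play_rows(commands=[-0.03,0,-0.3,0,100,0,0,-0.25,0,100,0,0,-0.1,0,100,0,0,0,0,100,0,0,0,0,0,0,0,0,0,0,0,0,0,0,0,0,0,0,0,0,0,0,0,0,0,0,0,0,0,0])

```text
clock: 19.3
position: [0.452, 0.2727, 0.0204]
eef_rot: [[-0.502, 0.865, 0.0], [0.865, 0.502, 0.0], [-0.0, 0.0, -1.0]]
ft_force: [-2.3, -0.3, 7.4]
grip_width: 0.568
```

Call:
play_rows(commands=[0,0,0,0,0,0,0,0.2,0,0,0,0,0.4,0,0,0,0,0.6,0,0,0,0,0.6,0,0,0,0,0.6,0,0,0,0,0.6,0,0,0,0,0.6,0,0,0,0,0.6,0,0,0,0,0.6,0,0])

```text
clock: 20.55
position: [0.4518, 0.2725, 0.1654]
eef_rot: [[-0.502, 0.865, 0.0], [0.865, 0.502, 0.0], [0.0, 0.0, -1.0]]
ft_force: [0.3, -0.5, -1.1]
grip_width: 0.576
```

Run:
```python
from h import *
s=manip.sense(); print(s['clock'],s['position'])
im,c=shot('wrist','w9.png'); z=s['position'][2]-.019
meas(c,'heatsink',z+.022)
l=manip.landmark_of('wrist','heatsink'); print([(x['score'],x['uv'],np.array(s['eef_rot']).T@(back(c,x['uv'],z)[0]-s['position'])) for x in l])
```

```text
20.55 [0.45176245 0.27252382 0.16537432]
heatsink 0.92 [252. 248.] rect [449.7 276.8] [48.5 56.6] 30.1
  bbox [205 200] [302 298]
[(0.57, [255.8, 237.7], array([0.00226568, 0.00213028, 0.01900075]))]
```

View pics/w9.png

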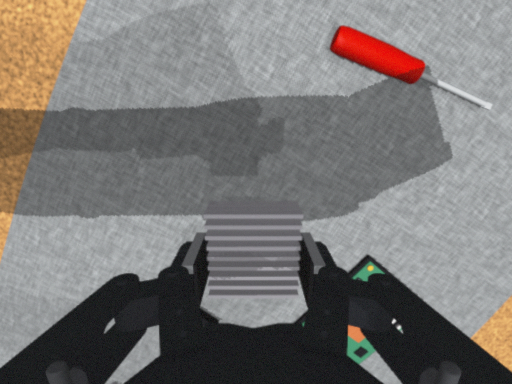

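Held at (252,250), heatsink level. Carry it to the board.

Call:
play_rows(commands=[0.665,-0.283,0,-0.668,0,0.665,-0.283,0,-0.668,0,0.665,-0.283,0,-0.668,0,0.665,-0.283,0,-0.668,0,0.665,-0.283,0,-0.668,0,0.665,-0.283,0,-0.668,0,0.665,-0.283,0,-0.668,0,0.665,-0.283,0,-0.668,0,0.665,-0.283,0,-0.668,0,0.665,-0.283,0,-0.668,0])

```text
clock: 21.95
position: [0.6516, 0.1873, 0.1632]
eef_rot: [[0.174, 0.985, -0.001], [0.985, -0.174, -0.001], [-0.001, -0.001, -1.0]]
ft_force: [-0.6, -0.2, -0.3]
grip_width: 0.571
```

Call:
play_rows(commands=[0,0,0,0,0,0,0,-0.5,0,0,0,0,-0.5,0,0,0,0,-0.5,0,0,0,0,-0.4,0,0,0,0,-0.3,0,0,0,0,-0.3,0,0,0,0,-0.3,0,0,0,0,0,0,0,0,0,0,0,0])

```text
clock: 23.2
position: [0.6515, 0.1878, 0.0803]
eef_rot: [[0.172, 0.985, 0.0], [0.985, -0.172, 0.0], [0.0, 0.0, -1.0]]
ft_force: [-0.4, -0.6, -0.2]
grip_width: 0.57
```

Run:
```python
from h import *
s=manip.sense(); print(s['clock'],s['position'],np.round(s['eef_rot'],3)[:,0])
im,c=shot('wrist','w10.png');meas(c,'main_board',.010)
```

```text
23.2 [0.65152559 0.18776342 0.08029971] [0.172 0.985 0.   ]
main_board 0.73 [281. 166.] rect [666.7 197.2] [117.9 118.2] 80.2
  bbox [188 117] [351 264]
```

View pics/w10.png

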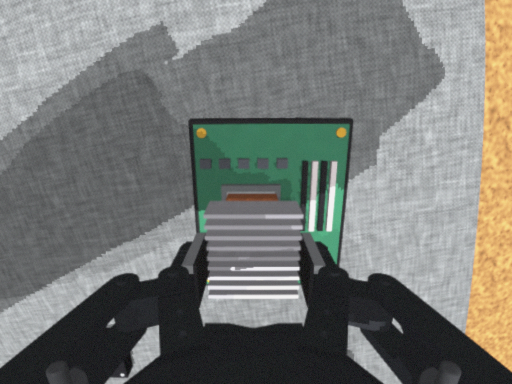

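Heatsink centred over the copper (251). Lower it.

Call:
play_rows(commands=[0,0,-0.25,0,0,0,0,-0.25,0,0,0,0,-0.2,0,0,0,0,-0.1,0,0,0,0,-0.05,0,0,0,0,0,0,0,0,0,-0.03,0,0,0,0,-0.03,0,0,0,0,0,0,0,0,0,0,0,0])

```text
clock: 24.55
position: [0.6514, 0.1877, 0.0527]
eef_rot: [[0.172, 0.985, -0.0], [0.985, -0.172, 0.0], [0.0, -0.0, -1.0]]
ft_force: [-0.4, 0.0, -1.2]
grip_width: 0.57
```

Call:
play_rows(commands=[0,0,-0.025,0,0,0,0,-0.015,0,0,0,0,0,0,0,0,0,0,0,65,0,0,0,0,65,0,0,0,0,80,0,0,0,0,90,0,0,0,0,90,0,0,0,0,90,0,0,0.2,0,90])

```text
clock: 25.8
position: [0.6511, 0.1877, 0.0574]
eef_rot: [[0.172, 0.985, -0.001], [0.985, -0.172, -0.0], [-0.0, -0.001, -1.0]]
ft_force: [0.1, 1.0, 0.1]
grip_width: 0.899
```

Call:
play_rows(commands=[0,0,0.7,0,90,0,0,0.7,0,90,0,0,0.7,0,90,0,0,0.7,0,90,0,0,0.7,0,90,0,0,0.7,0,90,0,0,0,0,90,0,0,0,0,90,0,0,0,0,90,0,0,0,0,90])

```text
clock: 27.05
position: [0.6512, 0.1877, 0.1831]
eef_rot: [[0.172, 0.985, -0.001], [0.985, -0.172, -0.0], [-0.0, -0.001, -1.0]]
ft_force: [-0.4, -0.6, -0.6]
grip_width: 0.899
```

Run:
```python
from h import *
s=manip.sense(); print(s['clock'],s['position'])
im,c=shot('wrist','w11.png'); meas(c,'main_board',.010); meas(c,'heatsink',.054)
l=manip.landmark_of('wrist','heatsink'); print([(x['score'],x['uv'],back(c,x['uv'],.032)) for x in l])
im,c=shot('top','t11.png');meas(c,'fan',.015,'top')
```

```text
27.05 [0.6511845  0.18771371 0.18306116]
main_board 0.96 [273. 160.] rect [664.8 186.4] [137.9 119.9] 80.2
  bbox [210 116] [320 234]
heatsink 0.97 [254. 186.] rect [652.7 190.1] [50.8 49.6] 80.1
  bbox [228 162] [279 212]
[(0.57, [253.5, 182.7], array([[0.65238411, 0.18951089, 0.032     ]]))]
fan 0.77 [230. 229.] rect [474.9  63.1] [46.8 49.9] 81.9
  bbox [217 219] [232 237]
```

View pics/w11.png

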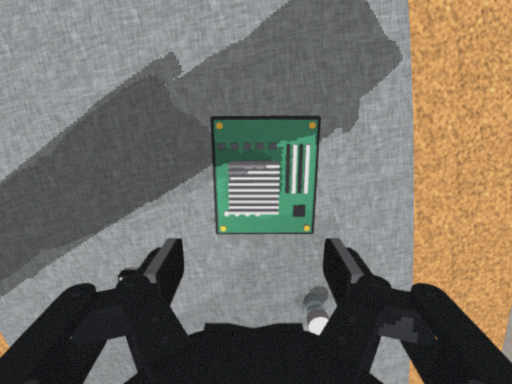

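Heatsink centred at (253,187), square. Now the fan.

Call:
play_rows(commands=[-0.59,-0.43,0,0,100,-0.59,-0.43,0,0,100,-0.59,-0.43,0,0,100,-0.59,-0.43,0,0,100,-0.59,-0.43,0,0,100,-0.59,-0.43,0,0,100,-0.59,-0.43,0,0,100,-0.59,-0.43,0,0,100,-0.59,-0.43,0,0,100,-0.59,-0.43,0,0,100])

```text
clock: 28.6
position: [0.4739, 0.0583, 0.1836]
eef_rot: [[0.172, 0.985, 0.0], [0.985, -0.172, 0.0], [0.0, 0.0, -1.0]]
ft_force: [2.0, -0.5, 0.4]
grip_width: 1.001
```

Run:
```python
from h import *
s=manip.sense(); print(s['clock'],s['position'],np.round(s['eef_rot'],3)[:,0],np.round(s['joints'],2))
im,c=shot('wrist','w12.png'); meas(c,'fan',.015)
l=manip.landmark_of('wrist','fan'); print([(x['score'],x['uv'],back(c,x['uv'],0)) for x in l])
```

```text
28.6 [0.4738513  0.05832553 0.1836346 ] [0.172 0.985 0.   ] [-0.08  0.67 -0.19  1.91  0.22  0.59 -0.59]
fan 0.85 [255. 171.] rect [479.1  66.7] [50.  50.3] 80.1
  bbox [233 150] [278 194]
[(0.57, [257.5, 170.1], array([[0.48104371, 0.06595384, 0.        ]]))]
```

Call:
play_rows(commands=[0.018,0.027,-0.48,0,100,0.018,0.027,-0.48,0,100,0.018,0.027,-0.48,0,100,0.018,0.027,-0.48,0,100,0.018,0.027,-0.48,0,100,0.018,0.027,-0.48,0,100,0.018,0.027,-0.48,0,100,0.018,0.027,-0.48,0,100,0.018,0.027,-0.48,0,100,0.018,0.027,-0.48,0,100])

```text
clock: 30.0
position: [0.4798, 0.0669, 0.0385]
eef_rot: [[0.172, 0.985, -0.0], [0.985, -0.172, 0.0], [0.0, -0.0, -1.0]]
ft_force: [0.5, 0.8, -0.2]
grip_width: 0.996
```

Run:
```python
from h import *
s=manip.sense(); print(s['clock'],s['position'])
im,c=shot('wrist','w13.png'); meas(c,'fan',.015)
l=manip.landmark_of('wrist','fan'); print([(x['score'],x['uv'],back(c,x['uv'],0)) for x in l])
```

```text
30.0 [0.47980265 0.06686523 0.03850234]
fan 0.91 [251. 234.] rect [478.9  68.5] [53.8 49.8] 80.1
  bbox [209 194] [292 274]
[(0.55, [253.1, 227.7], array([[0.48027927, 0.06714788, 0.        ]]))]
```

Fan centre is (478.7, 66.6), a match. Grip with less force.

Call:
play_rows(commands=[-0.03,0,-0.3,0,100,0,0,-0.25,0,100,0,0,-0.1,0,100,0,0,0,0,100,0,0,0,0,0,0,0,0,0,0,0,0,0,0,0,0,0,0,0,0,0,0,0,0,0,0,0,0,0,0], squeeze=30)

```text
clock: 31.4
position: [0.479, 0.0668, 0.0203]
eef_rot: [[0.172, 0.985, 0.0], [0.985, -0.172, 0.0], [0.0, 0.0, -1.0]]
ft_force: [-0.2, 0.8, 7.7]
grip_width: 0.574
```

Call:
play_rows(commands=[0,0,0,0,0,0,0,0.2,0,0,0,0,0.4,0,0,0,0,0.6,0,0,0,0,0.6,0,0,0,0,0.6,0,0,0,0,0.6,0,0,0,0,0.6,0,0,0,0,0.6,0,0,0,0,0.6,0,0])

```text
clock: 32.65
position: [0.4787, 0.0667, 0.1654]
eef_rot: [[0.172, 0.985, 0.0], [0.985, -0.172, -0.0], [0.0, 0.0, -1.0]]
ft_force: [-0.2, -0.3, 0.8]
grip_width: 0.571
```

Run:
```python
from h import *
s=manip.sense(); print(s['clock'],s['position'])
im,c=shot('wrist','w14.png'); z=s['position'][2]-.020
meas(c,'fan',z+.015)
l=manip.landmark_of('wrist','fan'); print([(x['score'],x['uv'],np.array(s['eef_rot']).T@(back(c,x['uv'],z)[0]-s['position'])) for x in l])
```

```text
32.65 [0.47868874 0.06671996 0.16535649]
fan 0.78 [252. 246.] rect [479.4  68.4] [55.7 49.5] 80.1
  bbox [206 202] [299 293]
[(0.74, [255.8, 244.8], array([-0.00264488,  0.00203067,  0.02000054]))]
```

View pics/w14.png

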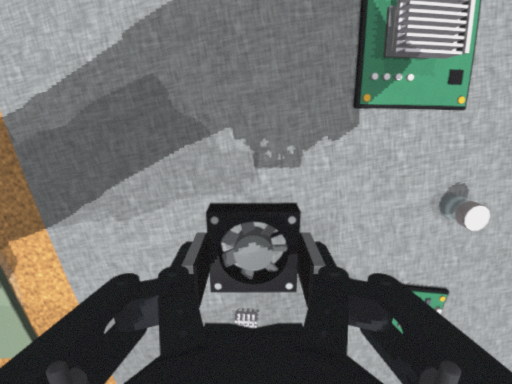

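Fan held level at (253,247). Carry over the stack.

Call:
play_rows(commands=[0.58,0.412,0,0,0,0.58,0.412,0,0,0,0.58,0.412,0,0,0,0.58,0.412,0,0,0,0.58,0.412,0,0,0,0.58,0.412,0,0,0,0.58,0.412,0,0,0,0.58,0.412,0,0,0,0.58,0.412,0,0,0,0.58,0.412,0,0,0])

```text
clock: 34.05
position: [0.6531, 0.1907, 0.1632]
eef_rot: [[0.172, 0.985, -0.001], [0.985, -0.172, -0.001], [-0.001, -0.001, -1.0]]
ft_force: [0.2, -0.7, -1.1]
grip_width: 0.573
```

Call:
play_rows(commands=[0,0,0,0,0,0,0,-0.5,0,0,0,0,-0.5,0,0,0,0,-0.5,0,0,0,0,-0.4,0,0,0,0,-0.3,0,0,0,0,-0.2,0,0,0,0,-0.1,0,0,0,0,0,0,0,0,0,0,0,0])

```text
clock: 35.3
position: [0.653, 0.1905, 0.0893]
eef_rot: [[0.172, 0.985, 0.0], [0.985, -0.172, 0.0], [0.0, 0.0, -1.0]]
ft_force: [0.5, -0.2, -1.0]
grip_width: 0.574
```

Down by 14 mm, then a creep, then release.

Call:
play_rows(commands=[-0.02,0,-0.15,0,0,0,0,-0.15,0,0,0,0,-0.1,0,0,0,0,-0.05,0,0,0,0,-0.03,0,0,0,0,0,0,0,0,0,0,0,0,0,0,0,0,0,0,0,0,0,0,0,0,0,0,0])

```text
clock: 36.55
position: [0.6523, 0.1904, 0.0746]
eef_rot: [[0.172, 0.985, -0.0], [0.985, -0.172, 0.0], [0.0, -0.0, -1.0]]
ft_force: [0.2, 0.2, -0.4]
grip_width: 0.572
```

Call:
play_rows(commands=[0,0,-0.025,0,0,0,0,-0.015,0,0,0,0,0,0,0,0,0,0,0,65,0,0,0,0,65,0,0,0,0,80,0,0,0,0,90,0,0,0,0,90,0,0,0,0,90,0,0,0.2,0,90])

```text
clock: 37.8
position: [0.6521, 0.1903, 0.0793]
eef_rot: [[0.172, 0.985, -0.001], [0.985, -0.172, -0.0], [-0.0, -0.001, -1.0]]
ft_force: [-0.1, 0.1, -0.0]
grip_width: 0.902
```

Call:
play_rows(commands=[0,0,0.6,0,90,0,0,0.6,0,90,0,0,0.6,0,90,0,0,0.6,0,90,0,0,0.6,0,90,0,0,0.6,0,90,0,0,0,0,90,0,0,0,0,90,0,0,0,0,90,0,0,0,0,90])

```text
clock: 39.05
position: [0.6521, 0.1904, 0.1869]
eef_rot: [[0.172, 0.985, -0.001], [0.985, -0.172, -0.0], [-0.0, -0.001, -1.0]]
ft_force: [-0.4, 0.4, 0.2]
grip_width: 0.902
```

Run:
```python
from h import *
s=manip.sense(); print(s['clock'],s['position'])
im,c=shot('wrist','w15.png'); meas(c,'main_board',.010); meas(c,'fan',.069)
im,c=shot('top','t15.png');meas(c,'small_heatsink',.018,'top')
```

```text
39.05 [0.65212176 0.19036878 0.18693486]
main_board 0.94 [274. 160.] rect [665.3 187.1] [137.6 118.4] 80.2
  bbox [211 118] [319 234]
fan none
small_heatsink 0.5 [285. 242.] rect [ 433.9 -118.1] [26.2 29.1] 1.4
  bbox [280 240] [290 249]
```

View pics/w15.png

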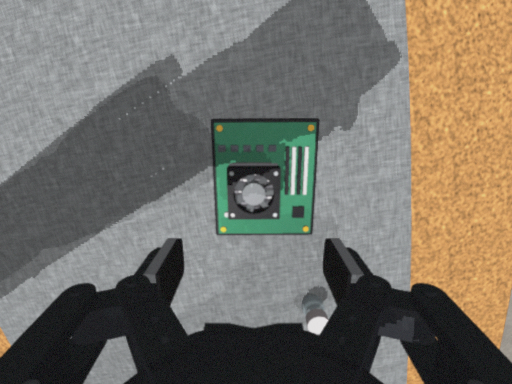

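The fan is on the stack at (254,192), square. On to the small heatsink.

Call:
play_rows(commands=[-0.48,-0.69,0,0,100,-0.48,-0.69,0,0,100,-0.48,-0.69,0,0,100,-0.48,-0.69,0,0,100,-0.48,-0.69,0,0,100,-0.48,-0.69,0,0,100,-0.48,-0.69,0,0,100,-0.48,-0.69,0,0,100,-0.48,-0.69,0,0,100,-0.48,-0.69,0,0,100])

```text
clock: 40.55
position: [0.5078, -0.0172, 0.1875]
eef_rot: [[0.172, 0.985, 0.0], [0.985, -0.172, 0.0], [0.0, 0.0, -1.0]]
ft_force: [0.7, 0.2, 0.1]
grip_width: 0.999
```

Call:
play_rows(commands=[-0.48,-0.69,0,-0.12,100,-0.48,-0.69,0,-0.12,100,-0.48,-0.69,0,-0.12,100,-0.48,-0.69,-0.1,-0.12,100,-0.48,-0.69,-0.1,-0.12,100,0,0,-0.1,0,100,0,0,-0.1,0,100,0,0,-0.1,0,100,0,0,0,0,100,0,0,0,0,100])

```text
clock: 41.8
position: [0.4364, -0.1199, 0.1724]
eef_rot: [[0.233, 0.972, -0.0], [0.972, -0.233, 0.0], [0.0, -0.0, -1.0]]
ft_force: [0.7, -0.0, 0.8]
grip_width: 1.001
```

Run:
```python
from h import *
s=manip.sense(); print(s['clock'],s['position'],np.round(s['eef_rot'],3)[:,0])
im,c=shot('wrist','w16.png'); meas(c,'small_heatsink',.018)
l=manip.landmark_of('wrist','small_heatsink'); print([(x['score'],x['uv'],back(c,x['uv'],0)) for x in l])
```

```text
41.8 [ 0.43636591 -0.11987685  0.17239567] [0.233 0.972 0.   ]
small_heatsink 0.68 [252. 174.] rect [ 437.3 -115.4] [27.4 27. ] 76.5
  bbox [240 167] [265 192]
[(0.72, [249.1, 173.3], array([[ 0.43426517, -0.11170341,  0.        ]]))]
```

Call:
play_rows(commands=[0,0.015,-0.446,0,100,0,0.015,-0.446,0,100,0,0.015,-0.446,0,100,0,0.015,-0.446,0,100,0,0.015,-0.446,0,100,0,0.015,-0.446,0,100,0,0.015,-0.446,0,100,0,0.015,-0.446,0,100,0,0.015,-0.446,0,100,0,0.015,-0.446,0,100])

```text
clock: 43.2
position: [0.4363, -0.1156, 0.0378]
eef_rot: [[0.234, 0.972, -0.0], [0.972, -0.234, 0.0], [0.0, -0.0, -1.0]]
ft_force: [0.3, 0.2, 0.1]
grip_width: 0.999
```

Run:
```python
from h import *
s=manip.sense(); print(s['clock'],s['position'])
im,c=shot('wrist','w17.png'); meas(c,'small_heatsink',.018)
l=manip.landmark_of('wrist','small_heatsink'); print([(x['score'],x['uv'],back(c,x['uv'],0)) for x in l])
```

```text
43.2 [ 0.43628765 -0.11557129  0.03775613]
small_heatsink 0.79 [250. 234.] rect [ 437.3 -114. ] [33.6 27.6] 76.5
  bbox [230 212] [277 263]
[(0.58, [253.0, 227.4], array([[ 0.43683194, -0.11474397,  0.        ]]))]
```

Call:
play_rows(commands=[0.015,-0.02,-0.3,0,100,0,0,-0.23,0,100,0,0,-0.08,0,100,0,0,0,0,100,0,0,0,0,0,0,0,0,0,0,0,0,0,0,0,0,0,0,0,0,0,0,0,0,0,0,0,0,0,0], squeeze=30)

```text
clock: 44.6
position: [0.4368, -0.1162, 0.0205]
eef_rot: [[0.234, 0.972, 0.0], [0.972, -0.234, -0.0], [0.0, 0.0, -1.0]]
ft_force: [0.7, 0.1, 6.5]
grip_width: 0.315
```

Call:
play_rows(commands=[0,0,0,0,0,0,0,0,0,0,0,0,0.2,0,0,0,0,0.5,0,0,0,0,0.6,0,0,0,0,0.6,0,0,0,0,0.6,0,0,0,0,0.6,0,0,0,0,0.6,0,0,0,0,0.6,0,0])

```text
clock: 45.85
position: [0.4365, -0.1162, 0.1502]
eef_rot: [[0.234, 0.972, -0.0], [0.972, -0.234, -0.0], [-0.0, -0.0, -1.0]]
ft_force: [-0.7, 0.7, -1.1]
grip_width: 0.317
```

Run:
```python
from h import *
s=manip.sense(); print(s['clock'],s['position'])
im,c=shot('wrist','w18.png'); z=s['position'][2]-.020
meas(c,'small_heatsink',z+.018); 
l=manip.landmark_of('wrist','small_heatsink'); print([(x['score'],x['uv'],np.array(s['eef_rot']).T@(back(c,x['uv'],z)[0]-s['position'])) for x in l])
im,c=shot('top','t18.png'); meas(c,'small_board',.010,'top')
```

```text
45.85 [ 0.4365236  -0.11620571  0.15022832]
small_heatsink 0.86 [253. 244.] rect [ 437.7 -112.9] [35.9 27.4] 76.5
  bbox [227 219] [279 279]
[(0.96, [249.1, 240.4], array([ 0.00031422, -0.00202108,  0.02000005]))]
small_board 0.6 [298. 171.] rect [ 654.5 -148.1] [84.7 73.1] 73.1
  bbox [280 158] [312 186]
```

Call:
play_rows(commands=[0.71,-0.1,0.06,-0.055,0,0.71,-0.1,0.06,-0.055,0,0.71,-0.1,0.06,-0.055,0,0.71,-0.1,0.06,-0.055,0,0.71,-0.1,0.06,-0.055,0,0.71,-0.1,0.06,-0.055,0,0.71,-0.1,0.06,-0.055,0,0.71,-0.1,0.06,-0.055,0,0.71,-0.1,0.06,-0.055,0,0.71,-0.1,0.06,-0.055,0])

```text
clock: 47.35
position: [0.65, -0.1462, 0.1662]
eef_rot: [[0.289, 0.957, -0.002], [0.957, -0.289, 0.0], [-0.0, -0.002, -1.0]]
ft_force: [0.1, 0.6, -0.5]
grip_width: 0.316
```

Call:
play_rows(commands=[0,0,-0.3,0,0,0,0,-0.3,0,0,0,0,-0.3,0,0,0,0,-0.3,0,0,0,0,-0.3,0,0,0,0,-0.3,0,0,0,0,-0.2,0,0,0,0,0,0,0,0,0,0,0,0,0,0,0,0,0])

```text
clock: 48.6
position: [0.6498, -0.1462, 0.1076]
eef_rot: [[0.289, 0.957, 0.0], [0.957, -0.289, -0.0], [0.0, 0.0, -1.0]]
ft_force: [-0.3, -0.2, 0.9]
grip_width: 0.317
```

Run:
```python
from h import *
s=manip.sense(); print(s['clock'],s['position'],np.round(s['eef_rot'],3)[:,0])
im,c=shot('wrist','w19.png'); meas(c,'small_board',.010)
l=manip.landmark_of('wrist','small_board'); print([(x['score'],x['uv'],back(c,x['uv'],0)) for x in l])
cv2.imwrite('pics/w19c.png',cv2.resize(im[100:300,150:400,::-1],None,fx=3,fy=3))
for uv in ([200,180],[250,180],[300,180],[250,200]): print(uv,back(c,uv,.016)[0][:2])
```

```text
48.6 [ 0.64984149 -0.1462152   0.10759842] [0.289 0.957 0.   ]
small_board 0.9 [263. 187.] rect [ 659.5 -144.2] [80.7 68. ] 72.2
  bbox [223 148] [304 238]
[]
[200, 180] [ 0.61377725 -0.1146071 ]
[250, 180] [ 0.65356383 -0.12664575]
[300, 180] [ 0.69335812 -0.13863416]
[250, 200] [ 0.64847167 -0.14334324]
```

View pics/w19c.png

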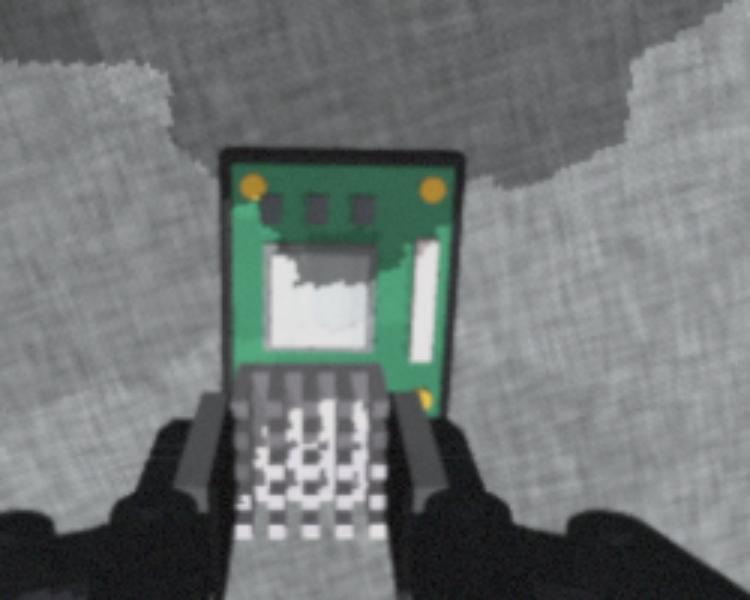

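The chip centre is at crop (321,298), i.e. pixel (257,199), or world about (654, −144.5). Shift and lower.

Call:
play_rows(commands=[0.14,0.07,-0.3,-0.15,0,0,0,-0.35,0,0,0,0,-0.35,0,0,0,0,-0.35,0,0,0,0,-0.35,0,0,0,0,-0.3,0,0,0,0,-0.2,0,0,0,0,-0.1,0,0,0,0,0,0,0,0,0,0,0,0])

```text
clock: 50.0
position: [0.6541, -0.1441, 0.0386]
eef_rot: [[0.304, 0.953, 0.0], [0.953, -0.304, -0.0], [0.0, 0.0, -1.0]]
ft_force: [-0.0, -0.3, -0.5]
grip_width: 0.318
```

Call:
play_rows(commands=[0,0,-0.03,0,0,0,0,-0.03,0,0,0,0,-0.015,0,0,0,0,0,0,0,0,0,0,0,42,0,0,0,0,50,0,0,0,0,65,0,0,0,0,75,0,0,0,0,75,0,0,0.2,0,75])

```text
clock: 51.25
position: [0.6537, -0.144, 0.0419]
eef_rot: [[0.304, 0.953, -0.001], [0.953, -0.304, 0.0], [-0.0, -0.001, -1.0]]
ft_force: [0.4, -0.1, 0.6]
grip_width: 0.75
```

Call:
play_rows(commands=[0,0,0.6,0,75,0,0,0.6,0,75,0,0,0.6,0,75,0,0,0.6,0,75,0,0,0.6,0,75,0,0,0.6,0,75,0,0,0,0,75,0,0,0,0,75,0,0,0,0,75,0,0,0,0,75])

```text
clock: 52.5
position: [0.6537, -0.1441, 0.1496]
eef_rot: [[0.304, 0.953, -0.001], [0.953, -0.304, 0.0], [-0.0, -0.001, -1.0]]
ft_force: [0.5, 0.6, -0.2]
grip_width: 0.745
```

Run:
```python
from h import *
s=manip.sense(); print(s['clock'],s['position'])
im,c=shot('wrist','w20.png'); meas(c,'small_board',.010); meas(c,'small_heatsink',.034)
t,ct=shot('top','t20.png'); meas(ct,'fan',.069,'top'); meas(ct,'main_board',.01,'top')
cv2.imwrite('pics/f.png',np.hstack([cv2.resize(im[100:260,170:340,::-1],(400,376)),cv2.resize(t[130:210,150:250,::-1],(400,376))]))
```

```text
52.5 [ 0.65374287 -0.14406639  0.14956999]
small_board 0.86 [260. 175.] rect [ 659.9 -145.1] [82.4 68.9] 72.3
  bbox [225 146] [293 224]
small_heatsink none
fan 0.84 [182. 168.] rect [649.1 187.6] [52.6 53.9] 79.8
  bbox [172 155] [192 174]
main_board 0.63 [196. 165.] rect [660.3 183.3] [140.1 121.9] 79.8
  bbox [162 144] [213 189]
```

View pics/f.png

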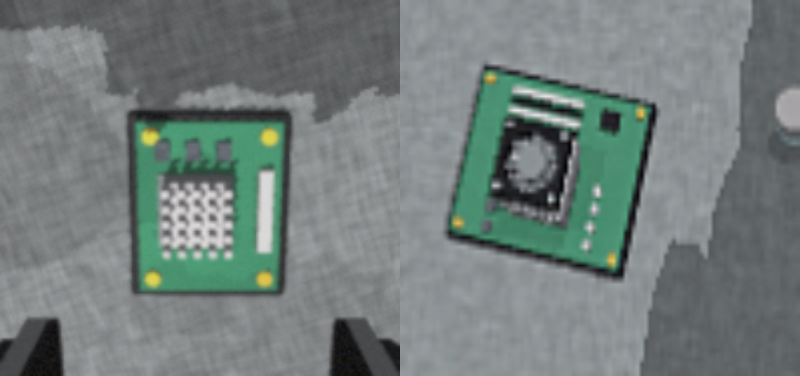

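Both assemblies are square and centred: the pin sink at crop (198,220), and the fan over the heatsink at crop (535,165). I'm handing it in.

Run:
```python
from station import manip
print(manip.job_done()); print(manip.sense()['clock'])
```

```text
the job is handed in; nothing more can be done
None
the job is handed in; nothing more can be done
```

All four parts are placed and released, and the job is handed in at about 52.8 s of the 96 s allowed. No verdict was reported, so what follows rests on my own measurements.

| Part | Last check |
|---|---|
| Copper block | Wrist camera puts it within about 1 mm of the processor, square to within 0.5° |
| Large heatsink (fins up) | Wrist camera puts it 1–2 mm from the copper, square |
| Fan | Set down at the heatsink position measured earlier; the last top view shows it square to the board and centred on the stack |
| Small heatsink (pins up) | Set down about 1 mm from the estimated chip centre; the last wrist picture shows it square on the chip |

- **Failed checks:** after placing, the networks did not find the fan or the small heatsink in the wrist picture. I judged those two by eye in the pictures and, for the fan, by the top camera.
- **Disagreement:** the top camera put the fan about 3–4 mm from the wrist-camera stack position. The board was off by a similar amount in the same direction, so I take it as a camera offset.
- **Bystanders:** I never approached or gripped the multimeter, screwdriver or jar, but I did not measure their positions again at the end.

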